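# Pin the cast's foot plate to the bench with the linch pin

## Task

Lock the white limb cast to the bench: take the linch pin from its wooden rest, find the cross hole in the steel stub and push the pin gently through it until its shoulder is fully home against the stub, then flip the sprung ring over so that it snaps down over the pin's end and let go. Press lightly, with no more than about 20 N, on the stub and the ring, and leave everything else on the bench where it is.

Things in the scene. Friction and masses are not known exactly. Their poses are not given: they have to be found in the camera images.
- holder: Fixed bench plate (dark steel, 120 x 320 mm, foot plate on it, top at 20 mm) carrying the cast and the upright steel stub, 20 mm thick (x) and 21 mm wide (y), at x = y = 0. Origin on the bench under the stub, z up, +x the way the pin goes in; the -x side faces roughly to the robot. The pin must press on it with under 25 N until it is home, under 60 N ever.
- hole_mark (a point): Point on the stub's near (-x) face, straight below its cross hole, 60 mm above the bench; axes as holder. The hole (13 mm wide in y, 12 high, straight through along x) lies 3 to 27 mm above this point: the stub's height differs each time and is NOT measured; find the hole by feel or sight. Same y. Stub top 16 mm above the hole's centre. The stub does not yield.
- pin_grip (a point): Linch pin, loose, about 0.15 kg: middle of its black plastic grip (16 mm wide, 18 high, 65 long), 52 mm behind the shoulder. Axes: x to the tip, y across the grip, z up as it lies level in its wooden rest, axis 35 mm above the bench. Grip it across y from above; beside the 10 mm rib under it there are 27 mm free below the axis. It lifts straight up, and must go in with z up.
- pin_shoulder (a point): Centre of the pin's shoulder face (front of a steel head block 24 mm wide, 18 high, 10 thick), which is to meet the stub's near face. The square steel shank, 10 x 10 mm, starts here and runs 36 mm along x: 30 mm straight, then 6 mm tapering to a blunt end 8.6 x 8.6 mm. Axes as pin_grip.
- pin_tip (a point): Middle of the pin's blunt end, 36 mm ahead of the shoulder. Axes as pin_grip.
- ring_bar (a point): Middle of the outer bar of the pin's wire ring (wire 5 mm thick, ring 41 mm wide, bar 46 mm from the hinge). Hinge 5 mm behind the shoulder, along the pin's y. The ring stands open almost upright (leaning 0.15 rad to the tip, bar 45 mm above the pin's axis) and swings towards the tip, over the stub's top, until the bar lies level just beyond the pin's tip.
- ring (a joint): Ring angle (rad): 0 open (nearly upright), grows towards the tip, 1.42 = fully closed (level, bar beyond the tip; hard stop). An over-centre spring holds it at 0 and pulls it shut past about 0.7; it takes about 3 N at the bar to push over. At most 30 N may be put on it by the fingers.
- ring_loop: The wire ring itself; origin on its hinge, turning with it.
- pin: The whole linch pin; origin at the centre of the shoulder face, axes as pin_grip.
- cast: White plaster limb cast, up to 104 mm wide, 270 mm tall, fixed on the bench plate at x +30, y +160 mm of holder; origin at its foot.
- rest: Wooden rest of the pin, fixed: slab 130 x 70 mm, 8 mm thick, with a rib under the grip and two cheeks (tops 38 mm above the bench) beside the shank; origin on the bench under the pin's shoulder, x along the pin to its tip.
- screwdriver: Bystander: blue-handled screwdriver lying beside the bench plate; leave it.
- marker: Bystander: white marker pen, 14 mm thick, 134 mm long, lying beside the rest; leave it.
- strap_roll: Bystander: white roll, 70 mm across, 25 mm high, beyond the rest; leave it.
- jar: Bystander: jar, 66 mm across, 90 mm tall; leave it.
- wrench: Bystander: wrench lying on the bench; leave it.
- plaster_bowl: Bystander: grey mixing bowl, 120 mm across, 50 mm high; leave it.
- offcut: Bystander: white plastic offcut, 90 x 50 x 12 mm, near the bench plate; leave it.
- hammer: Bystander: hammer lying on the bench; leave it.
Things that resemble listed ones, but are neither listed nor needed, are in the scene too. Leave any pink or purple look-alike of the pin alone.

How it is judged:
By the outcome, as a careful person would: the job done as asked, in the order asked, and still so for the second after the job is handed in, with the robot touching nothing.
It also fails if it takes over 64 s, if anything falls off the work surface, if the arm or the gripper's body presses on something with over 40 N, if the wrist force passes 120 N, or if a joint passes its speed limit or range.

## Robot

A 6-joint arm with a two-finger parallel gripper is mounted at the origin on the work surface. World frame = base frame: x ahead of the robot, y to its left, z up, the work surface at z = 0. Lengths are in m, angles in rad, forces in N, time in s.
With the tool pointing down it reaches from about 0.35 to 0.875 m from the base axis. Payload 4.2 kg.
Tool frame: the origin (TCP) lies between the finger pads; the fingertips stand 11 mm ahead of it and the grasp point (between the pads) lies 8 mm behind it; z points along the fingers, y is the line along which they close (so a half turn about z gives the same grasp; the last joint's range is limited). The gripper opens to 85 mm and grips with 20 to 120 N. Pads are 22 mm wide; open, the fingers measure 114 mm over their backs; the gripper's body (76 mm by 85 mm) begins 54 mm behind the grasp point. The pads swing forward as they close: fully open they stand 13 mm farther back than shut.
Start: joints at [-1.007, 0.385, 0.008, 0, -1.194, -0.259], TCP at [0.188, -0.596, 0.209] pointing down, gripper open.
Joint ranges: [-3.14, 3.14], [-1.21, 2.06], [-1.07, 1.41], [-3.16, 2.05], [-2.99, -0.16], [-3.1, 3.1]. Speed limits (rad/s): [2.79, 2.79, 3.14, 3.14, 3.14, 3.14].

## Interface

Orientations are given as a unit quaternion [x, y, z, w].
In Python, from rig import arm gives the robot as it stands.
- The arm moves only by the tool move_arm, never from a script. Its argument "increments" is a list of rows, each a list of 7 numbers: the shift along the tool's x, y, z in units of 40 mm (1.0 is 40 mm), then the turn, a rotation vector about the tool's x, y, z in units of 5 degrees (1.0 is 5 degrees), then the opening, from 0 (shut) to 1 (fully open). A call has 1 to 5 rows; each row is the pose to reach, as a shift and turn from the pose commanded when the call began, along the tool's axes at that moment; what a row does not reach only later rows make up. A row lasts 1/12 s, in which the tool goes at most 41.7 mm and 7.16 degrees, less where a joint would pass 70% of its speed; a pose out of reach is approached as far as the arm can. A call with a gripper value outside its range is refused whole. The fingers move at their own pace and stop on an object; "force" is the grip in N (left out, the last holds). Time passes only in rows, so rows that repeat a pose let the fingers close. It gives the time, the measured TCP pose, the force, the opening and the grip force at its end, in the units of the state.
- arm.observe(): the state, without advancing time (a new reading comes with each control period).
- arm.camera(name): name is "scene" or "top" or "wrist"; returns (picture, depth): 384x512x3 uint8, red, green, blue; 384x512 float32, m along the optical axis (not along the pixel's ray), 0 where there is no reading.
- arm.camera_model(name): a dict with "fx", "fy", "cx", "cy" (pixels), "view" (4x4, takes a point from world to camera coordinates). Camera axes: x right, y down, z forward; pixel columns grow to the right and rows downward; lengths in m; the calibration is good to about 2 mm. A picture is of the moment at which its call begins: read the wrist's pose just before it. camera_model takes no time and is no camera call; for the wrist camera it gives the pose at the moment of the call.
- arm.job_done(): hands the job in; it is judged then, once.
The state is a dict: "time_s": time; "q": joint angles; "qvel": joint speeds; "joint_efforts": joint torques, N m; "position": TCP position; "tool_rot": TCP orientation; "ft_force": force on the tool from outside, world axes, zero at the start; "ft_torque": the same for the moment, N m; "gripper_width": opening from 0.0 (shut) to 1.0 (fully open); "grasp_force": force on a finger pad.
Only numpy, scipy, OpenCV 4.12 (cv2) and the standard library are available. Lean on these libraries where they do the work, as an engineer would, in place of code of your own. Each camera call takes 0.05 s, during which the arm holds its last target. There are 200 camera calls.

## Working session

There is one attempt and no reset: what is moved stays moved. The work goes in short steps, Python scripts to look and compute and a tool call to move; the robot and the scene stay as the last step left them, time stands still between calls to the robot, and variables do not carry over. Pictures are saved under pics/ and viewed, at most 10 in all, crops included, and the job is handed in when it is done.

Besides the shell and the picture viewer there is one more tool, called as name(argument=value, ...) on one line, values as JSON. move_arm: Moves the arm, as the interface text tells. Its arguments: {"type":"object","properties":{"increments":{"type":"array"},"force":{"type":"number"}},"required":["increments"]}

```bash
mkdir -p pics
cat > h.py <<'E'
import numpy as np,cv2
from rig import arm
from scipy.spatial.transform import Rotation as R
def shot(n,f):
    m=arm.camera_model(n); p,d=arm.camera(n)
    np.savez('pics/'+f+'.npz',p=p,d=d,**{k:np.array(m[k]) for k in('fx','fy','cx','cy','view')})
    cv2.imwrite('pics/'+f+'.png',p[:,:,::-1]); return p,d,m
def load(f):
    z=np.load('pics/'+f+'.npz'); return z['p'],z['d'],{k:z[k] for k in('fx','fy','cx','cy','view')}
def ray(m,u,v):
    V=np.array(m['view']);d=np.array([(u-m['cx'])/m['fx'],(v-m['cy'])/m['fy'],1.])
    return -V[:3,:3].T@V[:3,3], V[:3,:3].T@d
def onz(m,u,v,z):
    o,d=ray(m,u,v); return o+d*(z-o[2])/d[2]
def dep(m,d,u,v):
    o,r=ray(m,u,v); return o+r*d[int(v),int(u)]
def proj(m,P):
    V=np.array(m['view']);c=V[:3,:3]@np.array(P)+V[:3,3]
    return c[0]/c[2]*m['fx']+m['cx'],c[1]/c[2]*m['fy']+m['cy']
def tri(m1,p1,m2,p2):
    o1,d1=ray(m1,*p1);o2,d2=ray(m2,*p2)
    s=np.linalg.lstsq(np.c_[d1,-d2],o2-o1,rcond=None)[0]
    a,b=o1+d1*s[0],o2+d2*s[1]; return (a+b)/2,np.linalg.norm(a-b)
def togo(P,yaw=None):
    "shift in tool units to world P; turn to point down with tool y-axis at yaw"
    s=arm.observe();r=R.from_quat(s['tool_rot']);print('pos',np.round(s['position'],4),'shift',np.round(r.inv().apply(np.array(P)-s['position'])/.04,3))
    if yaw is not None:
        y=np.array([np.cos(yaw),np.sin(yaw),0]);z=np.array([0,0,-1.]);T=R.from_matrix(np.c_[np.cross(y,z),y,z])
        print('turn',np.round(np.degrees((r.inv()*T).as_rotvec())/5,3))
E
python3 - <<'E'
from h import *
a,_,m=shot('top','top0');b,_,n=shot('scene','scene0')
for k in (m,n): print(k['fx'],ray(k,256,192)[0])
cv2.imwrite('pics/v0.png',cv2.resize(np.hstack([a,b])[:,:,::-1],(800,300)))
s=arm.observe();print(s['tool_rot'],s['time_s'])
E
```

```text
361.88270296664734 [ 0.25394222 -0.02213193  1.40507944]
479.6068191888364 [1.18621645 0.29287219 1.31936371]
[-1.51747747e-01  9.88418782e-01  9.44969959e-04 -2.00796546e-04] 0.1
```

View pics/top0.png

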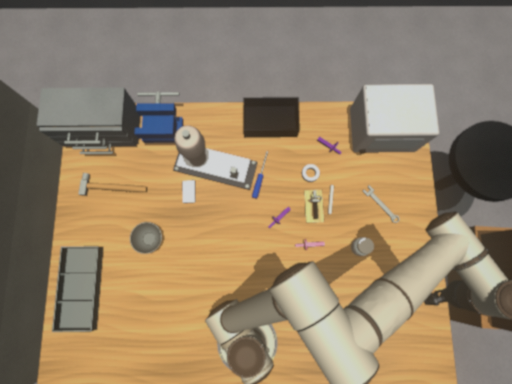

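View pics/scene0.png

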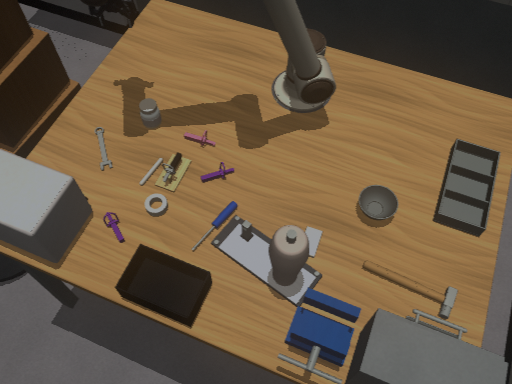

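The top view shows the rest with the pin at about (314,206), the stub at (234,173) and the cast at (190,145). In the scene view the rest is at (174,172) and the stub at (246,230). I'll enlarge both.

Run:
```python
from h import *
p,d,m=load('top0');q,e,n=load('scene0')
f=lambda p,x,y,w,h,s:cv2.resize(p[y:y+h,x:x+w],None,fx=s,fy=s,interpolation=cv2.INTER_CUBIC)
A=f(p,170,130,100,75,4);B=f(p,290,175,60,75,4)
C=f(q,205,205,100,75,4);D=f(q,140,135,100,75,4)
B=cv2.copyMakeBorder(B,0,0,0,160,0)
cv2.imwrite('pics/c0.png',np.vstack([np.hstack([A,B]),np.hstack([C,D])])[:,:,::-1])
for uv in [(234,173),(316,200),(314,206),(316,212)]: print(uv,onz(m,*uv,.03),dep(m,d,*uv))
```

```text
(234, 173) [0.62960082 0.0459499  0.03      ] [0.61611385 0.04350561 0.07936837]
(316, 200) [ 0.51913949 -0.27184874  0.03      ] [ 0.51591746 -0.26881479  0.04670663]
(314, 206) [ 0.49562842 -0.26307218  0.03      ] [ 0.49305079 -0.2605025   0.04466549]
(316, 212) [ 0.4721718  -0.26974309  0.03      ] [ 0.4702489 -0.2675613  0.0421163]
```

View pics/c0.png

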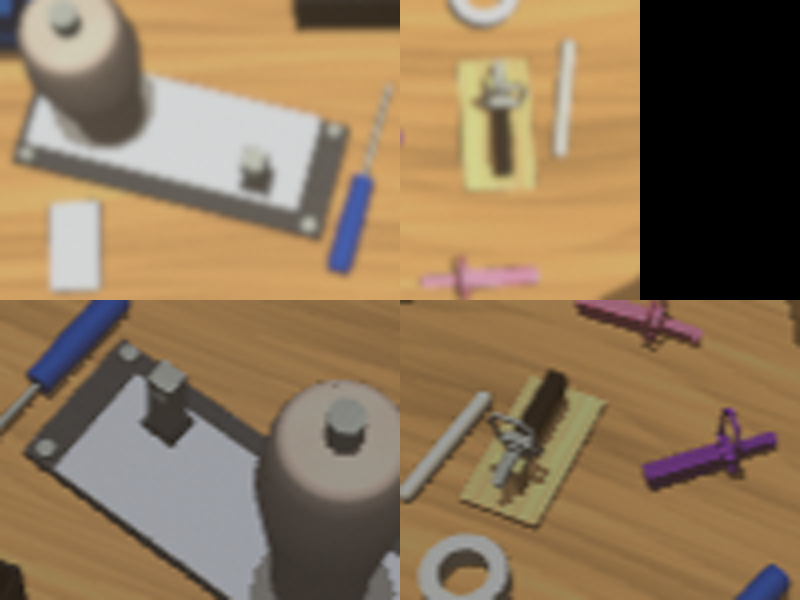

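The crop shows the brown-black pin in its rest. In the top view the grip is centred at about (315,210) with the tip up (+x), and in the scene view it is at about (176,160). The stub top is at top (234,168) and scene (247,226). The pink and purple look-alikes lie elsewhere.

Run:
```python
from h import *
p,d,m=load('top0');q,e,n=load('scene0')
def dark(p,x,y,w,h):
    k=(p[y:y+h,x:x+w].max(2)<75).astype(np.uint8); N,l,s,c=cv2.connectedComponentsWithStats(k); i=1+np.argmax(s[1:,4]);return c[i]+[x,y],s[i]
a=dark(p,305,190,25,40)[0];b=dark(q,160,145,30,40)[0]
print(a,b,*tri(m,a,n,b))
G=tri(m,a,n,b)[0]
print('stub',*tri(m,(170+256/4,130+155/4),n,(205+167/4,205+76/4)))
# plate long edge near side at z .02 (top crop corners)
P=[onz(m,170+u/4,130+v/4,.01) for u,v in((13,160),(320,238))];P2=[onz(m,170+u/4,130+v/4,.02) for u,v in((27,154),(309,224),(335,131))]
for A in P+P2: print(A)
togo([G[0],G[1],.2],np.pi/2)
print('wristcam',ray(arm.camera_model('wrist'),256,192),arm.camera_model('wrist')['fx'])
```

```text
[315. 211.] [175.53913043 162.2173913 ] [ 0.47625666 -0.26509819  0.02436206] 0.004112154579718568
stub [0.62676184 0.04705056 0.09544602] 0.009059888997053744
[0.64918474 0.2896343  0.01      ]
[ 0.56713641 -0.01648613  0.01      ]
[0.6524315  0.27375468 0.02      ]
[ 0.57906842 -0.00580313  0.02      ]
[ 0.67407916 -0.032138    0.02      ]
pos [ 0.1874 -0.5957  0.2084] shift [-9.368  5.717  0.221]
turn [ 0.022 -0.005  3.491]
wristcam (array([ 0.12439797, -0.61531692,  0.37192146]), array([ 0.2623866 ,  0.08284456, -0.96151444])) 296.94922831783884
```

move_arm(increments=[[-9.37, 5.72, 0.22, 0, 0, 3.5, 1], [-9.37, 5.72, 0.22, 0, 0, 3.5, 1], [-9.37, 5.72, 0.22, 0, 0, 3.5, 1], [-9.37, 5.72, 0.22, 0, 0, 3.5, 1], [-9.37, 5.72, 0.22, 0, 0, 3.5, 1]])

```text
time_s: 0.52
position: [0.3221, -0.4412, 0.2049]
tool_rot: [0.001, 1.0, 0.0, -0.0]
ft_force: [0.6, -0.1, -0.1]
gripper_width: 1.001
grasp_force: 0.0
```

Run:
```python
from h import *
togo([.476,-.265,.2],np.pi/2)
```

```text
pos [ 0.3221 -0.4412  0.2049] shift [-3.84   4.411  0.123]
turn [ 0.008 -0.006 -0.017]
```

move_arm(increments=[[-3.85, 4.4, 0.12, 0, 0, 0, 1], [-3.85, 4.4, 0.12, 0, 0, 0, 1], [-3.85, 4.4, 0.12, 0, 0, 0, 1], [-3.85, 4.4, 0.12, 0, 0, 0, 1], [-3.85, 4.4, 0.12, 0, 0, 0, 1]])

```text
time_s: 0.93
position: [0.4595, -0.2843, 0.2009]
tool_rot: [0.0, 1.0, 0.0, -0.0]
ft_force: [0.5, -1.2, 0.7]
gripper_width: 0.999
grasp_force: 0.0
```

move_arm(increments=[[0, 0, 0, 0, 0, 0, 1], [0, 0, 0, 0, 0, 0, 1]])

```text
time_s: 1.1
position: [0.4599, -0.2843, 0.2005]
tool_rot: [-0.002, 1.0, 0.0, -0.001]
ft_force: [-0.0, 0.2, 0.4]
gripper_width: 1.002
grasp_force: 0.0
```

Run:
```python
from h import *
togo([.476,-.265,.2],np.pi/2)
p,d,m=shot('wrist','w1'); print(ray(m,256,192)[0])
cv2.imwrite('pics/w1b.png',cv2.resize(p[:,:,::-1],(768,576)))
```

```text
pos [ 0.4599 -0.2843  0.2005] shift [-0.405  0.482  0.012]
turn [ 0.006 -0.012  0.039]
[ 0.39391457 -0.28426041  0.36404843]
```

View pics/w1b.png

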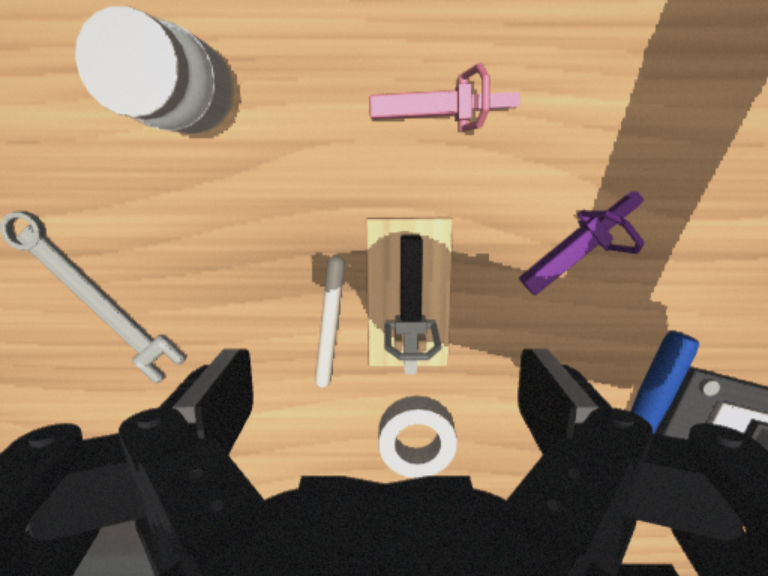

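The wrist view (768 px scale) shows the black grip from (411,237) to (411,320), the head block at (410,328), the ring at (413,340) and the tip at (410,370). The marker lies at (330,320), left of the rest.

```bash
cat >> h.py <<'E'
def grip(f,z=None):
    "grip blob: dark pixels near expected place; returns centroid px + points"
    p,d,m=load(f);u,v=map(int,proj(m,[.474,-.264,.044]))
    x0,y0=u-30,v-50;k=(p[y0:y0+100,x0:x0+60].max(2)<45).astype(np.uint8)
    N,l,s,c=cv2.connectedComponentsWithStats(k);i=1+np.argmax(s[1:,4]);ys,xs=np.nonzero(l==i)
    return m,d,xs+x0,ys+y0,c[i]+[x0,y0],s[i]
E
python3 - <<'E'
from h import *
m,d,xs,ys,c,s=grip('w1');print(c,s)
P=np.array([dep(m,d,x,y) for x,y in zip(xs,ys)]);print('depth z',np.percentile(P[:,2],[5,50,95]))
T=P[P[:,2]>np.percentile(P[:,2],50)-.003];print('ext x',np.percentile(T[:,0],[0.5,50,99.5]),'y',np.percentile(T[:,1],[1,50,99]),'yaw deg',np.degrees(np.polyfit(T[:,0],T[:,1],1)[0]))
p,dd,mt=load('top0');print(tri(m,c,mt,(315,211)))
for z in(.035,.044): print(onz(m,*c,z), onz(m,410.5/1.5,371/1.5,.04), onz(m,411/1.5,326/1.5,.04))
E
```

```text
[273.54119138 185.22560203] [ 23  25  14  57 789]
depth z [0.04073067 0.04287387 0.04406191]
ext x [0.44726377 0.47820164 0.51045809] y [-0.27222395 -0.26469458 -0.25681194] yaw deg 1.9015541703812933
(array([ 0.47534442, -0.26416739,  0.04479695]), np.float64(0.003513693081917974))
[ 0.47957799 -0.26420487  0.035     ] [ 0.55495571 -0.26290428  0.04      ] [ 0.51680723 -0.26324535  0.04      ]
[ 0.47723496 -0.26475342  0.044     ] [ 0.55495571 -0.26290428  0.04      ] [ 0.51680723 -0.26324535  0.04      ]
```

Run:
```python
from h import *
m,d,xs,ys,c,s=grip('w1')
for v in range(205,256,3): print(v,np.round(dep(m,d,273,v),4))
togo([.4735,-.2645,.1],np.pi/2+.033)
```

```text
205 [ 0.5005 -0.2649  0.0438]
208 [ 0.5042 -0.2648  0.0433]
211 [ 0.5085 -0.2646  0.0416]
214 [ 0.512  -0.2646  0.042 ]
217 [ 0.5154 -0.2646  0.0427]
220 [ 0.5187 -0.2646  0.0437]
223 [ 0.5239 -0.2643  0.0399]
226 [ 0.5278 -0.2642  0.0395]
229 [ 0.5321 -0.264   0.0384]
232 [ 0.5361 -0.2639  0.038 ]
235 [ 0.5397 -0.2639  0.0385]
238 [ 0.5232 -0.2666  0.0827]
241 [ 0.5476 -0.2637  0.0382]
244 [ 0.5516 -0.2637  0.038 ]
247 [ 0.5556 -0.2636  0.0378]
250 [ 5.786e-01 -2.611e-01  3.000e-04]
253 [ 0.5835 -0.261  -0.0006]
pos [ 0.459  -0.2854  0.2006] shift [-0.366  0.52   2.514]
turn [ 0.006 -0.013 -0.363]
```

move_arm(increments=[[-0.17, 0.52, 2.5, 0, 0, -0.36, 0.55], [-0.17, 0.52, 2.5, 0, 0, -0.36, 0.55], [-0.17, 0.52, 2.5, 0, 0, -0.36, 0.55], [-0.17, 0.52, 2.5, 0, 0, -0.36, 0.55]])

```text
time_s: 1.48
position: [0.4611, -0.2649, 0.0962]
tool_rot: [-0.014, 1.0, 0.002, -0.005]
ft_force: [-1.2, -0.5, 0.4]
gripper_width: 0.55
grasp_force: 0.0
```

Run:
```python
from h import *
togo([.466,-.2647,.027],np.pi/2+.033)
p,d,m=shot('wrist','w2')
m,d,xs,ys,c,s=grip('w2');print(c,s)
P=np.array([dep(m,d,x,y) for x,y in zip(xs,ys)]);print('z',np.percentile(P[:,2],[5,50,95]),'x',np.percentile(P[:,0],[1,50,99]),'y',np.percentile(P[:,1],[1,50,99]),np.degrees(np.polyfit(P[:,0],P[:,1],1)[0]))
m1,_,_,_,c1,_=grip('w1');print(tri(m,c,m1,c1))
```

```text
pos [ 0.4611 -0.2649  0.0962] shift [-0.142 -0.006  1.73 ]
turn [ 0.046 -0.12  -0.054]
[255.95510735 217.47950553] [  20   13   21   82 1537]
z [0.04144767 0.04289529 0.04397453] x [0.44723479 0.47668767 0.51175842] y [-0.27146037 -0.26415938 -0.25685544] 0.7266008681390804
(array([ 0.47911818, -0.26420413,  0.03699339]), np.float64(0.0002679766446538134))
```

move_arm(increments=[[-0.2, 0, 0.9, 0, 0, 0.1, 0.55], [-0.2, 0, 1.73, 0, 0, 0.1, 0.55], [-0.2, 0, 1.73, 0, 0, 0.1, 0.55]])

```text
time_s: 1.78
position: [0.4705, -0.2653, 0.0284]
tool_rot: [-0.01, 1.0, 0.001, -0.004]
ft_force: [-0.9, -0.0, -0.6]
gripper_width: 0.546
grasp_force: 0.0
```

move_arm(increments=[[0, 0, 0, 0, 0, 0, 0.1], [0, 0, 0, 0, 0, 0, 0.1], [0, 0, 0, 0, 0, 0, 0.1], [0, 0, 0, 0, 0, 0, 0.1], [0, 0, 0, 0, 0, 0, 0.1]], force=70)

```text
time_s: 2.2
position: [0.4746, -0.2656, 0.0337]
tool_rot: [-0.011, 1.0, -0.0, 0.002]
ft_force: [0.6, 0.0, 0.4]
gripper_width: 0.095
grasp_force: 0.0
```

Run:
```python
from h import *
togo([.470,-.2647,.12],np.pi/2+.02);s=arm.observe();print(s['gripper_width'],s['grasp_force'],s['ft_force'])
```

```text
pos [ 0.4746 -0.2656  0.0337] shift [ 0.107  0.023 -2.158]
turn [-0.011  0.037  0.025]
0.09539527950753578 0.0 [0.56920726 0.00363583 0.43506954]
```

Run:
```python
from h import *
p,d,m=shot('wrist','w3');cv2.imwrite('pics/w3b.png',cv2.resize(p[100:384,60:460,::-1],(800,568)))
```

```text
(no output)
```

View pics/w3b.png

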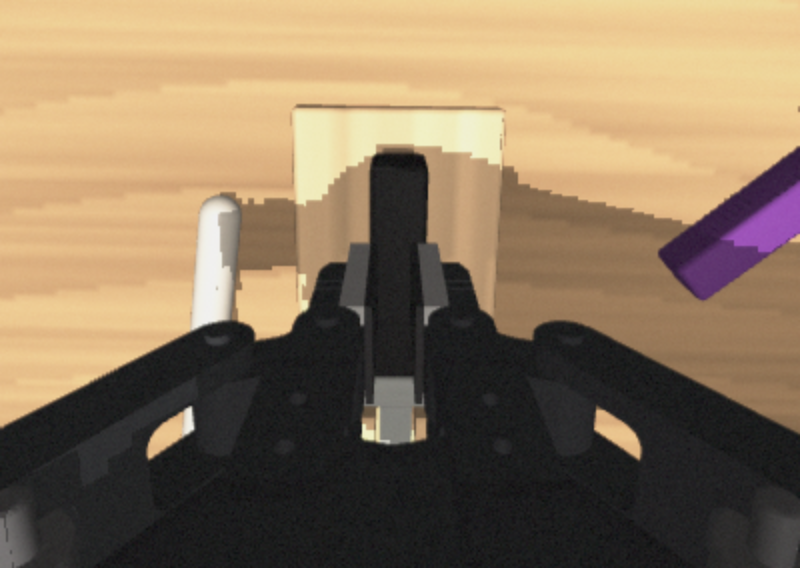

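The view shows the pads on both sides of the grip (x 371–427 px) but not pressing on it yet. I'll close fully.

move_arm(increments=[[0, 0, 0, 0, 0, 0, 0], [0, 0, 0, 0, 0, 0, 0], [0, 0, 0, 0, 0, 0, 0], [0, 0, 0, 0, 0, 0, 0]], force=70)

```text
time_s: 2.58
position: [0.4736, -0.2652, 0.0319]
tool_rot: [-0.011, 1.0, 0.0, -0.0]
ft_force: [-0.4, 0.9, -0.3]
gripper_width: -0.001
grasp_force: 0.0
```

Run:
```python
from h import *
togo([.470,-.2647,.12],np.pi/2+.02);s=arm.observe();print(s['gripper_width'],s['grasp_force'],s['ft_force'])
p,d,m=load('w3')
for v in range(170,325,6): print(v,np.round(dep(m,d,258,v),4))
```

```text
pos [ 0.4736 -0.2652  0.0319] shift [ 0.09   0.015 -2.203]
turn [ 0.    -0.002  0.025]
-0.0005042891443246605 0.0 [-0.44648308  0.89670001 -0.2812633 ]
170 [ 0.4481 -0.2648  0.0066]
176 [ 0.4499 -0.2648  0.0158]
182 [ 0.4474 -0.265   0.041 ]
188 [ 0.4503 -0.2649  0.0427]
194 [ 0.4538 -0.2648  0.0423]
200 [ 0.4571 -0.2647  0.0427]
206 [ 0.4607 -0.2646  0.0423]
212 [ 0.4637 -0.2646  0.0436]
218 [ 0.4673 -0.2645  0.0433]
224 [ 0.4714 -0.2644  0.042 ]
230 [ 0.4749 -0.2643  0.0424]
236 [ 0.4786 -0.2642  0.0422]
242 [ 0.4822 -0.2641  0.0423]
248 [ 0.4854 -0.2641  0.0435]
254 [ 0.4894 -0.264   0.0431]
260 [ 0.4932 -0.2639  0.043 ]
266 [ 0.4974 -0.2638  0.0424]
272 [ 0.5003 -0.2637  0.0442]
278 [ 0.5049 -0.2636  0.0431]
284 [ 0.5088 -0.2635  0.0433]
290 [ 0.5131 -0.2634  0.0429]
296 [ 0.5165 -0.2633  0.0439]
302 [ 0.5218 -0.2632  0.0423]
308 [ 0.528  -0.263   0.0396]
314 [ 0.5337 -0.2629  0.0379]
320 [ 0.538  -0.2628  0.0381]
```

Run:
```python
from h import *
p,d,m=shot('wrist','w4');q,e,n=shot('scene','s4')
a=cv2.resize(p[150:384,130:390,::-1],(600,540));u,v=map(int,proj(n,[.49,-.265,.05]))
b=cv2.resize(q[v-40:v+40,u-15:u+15,::-1],(200,540))
b=cv2.resize(q[v-50:v+50,u-18:u+19,::-1],(200,540))
cv2.imwrite('pics/c4.png',np.hstack([a,b]))
for t in (178,182,188,200): print(np.round(dep(m,d,258,t),4))
print([ (x,round(float(d[224,x]),3)) for x in range(225,292,4)])
s=arm.observe();print(s['q'],s['joint_efforts'])
```

```text
[ 0.4505 -0.2643  0.0128]
[ 0.4473 -0.2645  0.0359]
[ 0.449  -0.2645  0.0423]
[ 0.4558 -0.2644  0.0421]
[(225, 0.202), (229, 0.201), (233, 0.201), (237, 0.201), (241, 0.202), (245, 0.146), (249, 0.144), (253, 0.145), (257, 0.0), (261, 0.144), (265, 0.145), (269, 0.146), (273, 0.202), (277, 0.201), (281, 0.201), (285, 0.202), (289, 0.201)]
[-2.11682990e-01  4.44721335e-01 -4.13456248e-01 -3.91360466e-05
 -7.12880723e-01 -1.33703828e+00] [ 8.88133145e-04 -3.66378379e+01  1.32673672e+01  2.94804029e+00
 -1.15531449e-03  2.70517944e-05]
```

View pics/c4.png

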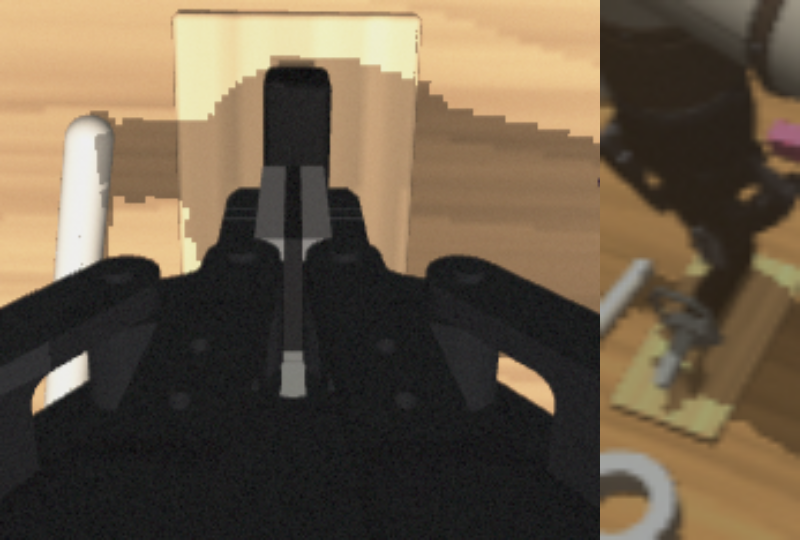

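The fingers have closed above the grip without touching it: the pads at (293,200) cover the grip, so the tool stands higher than intended. I'll check the pad height in world coordinates.

Run:
```python
from h import *
p,d,m=load('w4')
for u,v in[(251,222),(251,226),(265,224),(251,235),(251,245),(258,215),(258,205)]: print(u,v,np.round(dep(m,d,u,v),4))
s=arm.observe();print(s['position'],s['time_s'],s['ft_force'])
p,d,m=load('s4')
for P in ([.449,-.265,.044],[.557,-.264,.04],[.523,-.266,.08]):
    u,v=proj(m,P);print(np.round((u,v)),np.round(dep(m,d,u,v),4))
```

```text
251 222 [ 0.4621 -0.2677  0.0583]
251 226 [ 0.4627 -0.2677  0.062 ]
265 224 [ 0.4624 -0.2609  0.06  ]
251 235 [ 0.4624 -0.2675  0.0732]
251 245 [ 0.4625 -0.2673  0.083 ]
258 215 [ 0.4642 -0.2642  0.0426]
258 205 [ 0.4585 -0.2643  0.0426]
[ 0.47356375 -0.26521006  0.03179249] 2.6833 [ 0.4026036  -0.41243572  0.42076382]
[178. 152.] [ 0.4851 -0.2377  0.1065]
[163. 179.] [ 0.5398 -0.2793  0.005 ]
[165. 164.] [ 0.4783 -0.3036 -0.0035]
```

Run:
```python
from h import *
for f in('w1','w2','w3','w4'):
    p,d,m=load(f);print(f,np.round(ray(m,256,192)[0],4))
    # lowest finger points: depth-based, pixels with world z far above scene & x near tool
    V,U=np.mgrid[0:384,0:512];o,_=ray(m,0,0)
    D=np.stack([(U-m['cx'])/m['fx'],(V-m['cy'])/m['fy'],np.ones_like(U)],-1)*d[...,None]
    W=D@m['view'][:3,:3]+o; c=D
    k=(d>0)&(d<.185 if f in('w1',) else d<.14)&(W[...,2]>.05)
    if k.any(): print(' lowest z by depth (cam z frame)',np.percentile(W[k][:,2],[0.1,1,5]), 'cam-to-tip',o[2]-np.percentile(W[k][:,2],1))
s=arm.observe();print(np.round(s['position'],4),np.round(R.from_quat(s['tool_rot']).as_matrix(),3))
```

```text
w1 [ 0.3939 -0.2843  0.364 ]
 lowest z by depth (cam z frame) [0.23558825 0.24101817 0.2555055 ] cam-to-tip 0.12303026279177273
w2 [ 0.3967 -0.2669  0.2604]
 lowest z by depth (cam z frame) [0.13118191 0.13702222 0.15655421] cam-to-tip 0.12340542116379422
w3 [ 0.4079 -0.2665  0.1969]
 lowest z by depth (cam z frame) [0.0514302  0.0749892  0.09898452] cam-to-tip 0.12195202451006353
w4 [ 0.4075 -0.2663  0.1954]
 lowest z by depth (cam z frame) [0.0513568  0.07321981 0.09852465] cam-to-tip 0.12214051052396638
[ 0.4736 -0.2652  0.0318] [[-1.    -0.022 -0.   ]
 [-0.022  1.     0.   ]
 [ 0.     0.    -1.   ]]
```

By depth the pads' lower end is at z≈0.055, while the reported TCP is 0.032. So the real fingertips stand about 24 mm behind the reported TCP instead of 11 mm ahead of it. I'll reopen, go about 37 mm lower with the force watched, and then close.

move_arm(increments=[[0, 0, 0, 0, 0, 0, 0.55], [0, 0, 0, 0, 0, 0, 0.55], [0, 0, 0, 0, 0, 0, 0.55], [0, 0, 0.3, 0, 0, 0, 0.55], [0, 0, 0.5, 0, 0, 0, 0.55]])

```text
time_s: 3.1
position: [0.4737, -0.2652, 0.0116]
tool_rot: [-0.011, 1.0, 0.0, 0.0]
ft_force: [0.0, -0.1, 0.0]
gripper_width: 0.554
grasp_force: 0.0
```

move_arm(increments=[[0, 0, 0.15, 0, 0, 0, 0.55], [0, 0, 0.3, 0, 0, 0, 0.55], [0, 0, 0.4, 0, 0, 0, 0.55], [0, 0, 0.4, 0, 0, 0, 0.55]])

```text
time_s: 3.43
position: [0.4729, -0.2651, -0.0052]
tool_rot: [-0.011, 1.0, 0.0, -0.001]
ft_force: [0.0, -0.0, -0.4]
gripper_width: 0.55
grasp_force: 0.0
```

move_arm(increments=[[0, 0, 0, 0, 0, 0, 0], [0, 0, 0, 0, 0, 0, 0], [0, 0, 0, 0, 0, 0, 0], [0, 0, 0, 0, 0, 0, 0], [0, 0, 0, 0, 0, 0, 0]], force=70)

```text
time_s: 3.85
position: [0.4741, -0.2653, -0.0036]
tool_rot: [-0.011, 1.0, -0.0, 0.001]
ft_force: [-0.2, 0.0, 2.6]
gripper_width: 0.174
grasp_force: 68.7
```

Gripped at 69 N with a 15 mm opening. I'll lift and measure the stub from the stored views.

move_arm(increments=[[0, 0, -0.3, 0, 0, 0, 0], [0, 0, -0.8, 0, 0, 0, 0], [0, 0, -1.6, 0, 0, 0, 0], [0, 0, -2.5, 0, 0, 0, 0], [0, 0, -3.3, 0, 0, 0, 0]])

```text
time_s: 4.27
position: [0.473, -0.2651, 0.1292]
tool_rot: [-0.011, 1.0, 0.0, -0.0]
ft_force: [0.2, 1.0, -0.4]
gripper_width: 0.171
grasp_force: 68.3
```

```bash
cat >> h.py <<'E'
def cloud(d,m):
    V,U=np.mgrid[0:d.shape[0],0:d.shape[1]];o,_=ray(m,0,0)
    return (np.stack([(U-m['cx'])/m['fx'],(V-m['cy'])/m['fy'],np.ones(U.shape)],-1)*d[...,None])@m['view'][:3,:3]+o
E
python3 - <<'E'
from h import *
a=np.radians(-14.8);H=np.array([[np.cos(a),np.sin(a)],[-np.sin(a),np.cos(a)]])
for f in('top0','scene0'):
    p,d,m=load(f);W=cloud(d,m);k=(d>0)&(np.hypot(W[...,0]-.625,W[...,1]-.046)<.045)
    h=W[k&(W[...,2]>.035)];zt=np.percentile(h[:,2],95);t=h[h[:,2]>zt-.006]
    print(f,len(h),len(t),'ztop',zt,'xy',t.mean(0),'rot min/max',(t[:,:2]@H.T).min(0),(t[:,:2]@H.T).max(0),(t[:,:2]@H.T).mean(0))
    v,u=np.nonzero(k&(W[...,2]>zt-.006));print(u.min(),u.max(),v.min(),v.max())
    # plate edges
    P=W[(d>0)&(W[...,2]>.012)&(W[...,2]<.028)&(np.hypot(W[...,0]-.62,W[...,1]-.13)<.25)&(W[...,1]>-.06)];Q=P[:,:2].astype(np.float32)
    r=cv2.minAreaRect(Q*1000);print(len(Q),r)
s=arm.observe();print(s['position'],s['ft_force'],s['grasp_force'])
E
```

```text
top0 60 24 ztop 0.10314393427152214 xy [0.62597682 0.0451552  0.10063242] rot min/max [0.58357455 0.19366804] [0.60439531 0.21372364] [0.59367433 0.20356022]
230 236 166 172
1895 ((682.384033203125, 135.22898864746094), (314.2680358886719, 381.1261901855469), 2.7665395736694336)
scene0 139 50 ztop 0.1024376171578695 xy [0.62783741 0.05010946 0.09957618] rot min/max [0.5849794  0.19766998] [0.60482333 0.21901856] [0.59420764 0.20882541]
242 250 220 228
3134 ((651.3197021484375, 116.97896575927734), (373.850830078125, 352.5587463378906), 0.2172202169895172)
[ 0.47302258 -0.26510666  0.12919215] [ 0.19598039  0.95606891 -0.42051088] 68.34480285644531
```

Run:
```python
from h import *
togo([.560,-.069,.13],np.pi/2-np.radians(14.8))
```

```text
pos [ 0.473  -0.2651  0.1292] shift [-2.281  4.854 -0.021]
turn [ 2.000e-03 -1.100e-02  3.211e+00]
```

move_arm(increments=[[-0.4, 0.8, 0, 0, 0, 0.6, 0], [-1, 2, 0, 0, 0, 1.5, 0], [-1.4, 3, 0, 0, 0, 2.3, 0], [-1.9, 4, 0, 0, 0, 3, 0], [-2.28, 4.85, 0, 0, 0, 3.2, 0]])

```text
time_s: 4.68
position: [0.5556, -0.0785, 0.1277]
tool_rot: [0.13, 0.992, 0.0, -0.0]
ft_force: [0.6, -0.5, -1.5]
gripper_width: 0.173
grasp_force: 68.5
```

move_arm(increments=[[0, 0, 0, 0, 0, 0, 0], [0, 0, 0, 0, 0, 0, 0]])

```text
time_s: 4.85
position: [0.5559, -0.0781, 0.1273]
tool_rot: [0.126, 0.992, 0.0, -0.001]
ft_force: [0.2, 0.4, -1.6]
gripper_width: 0.172
grasp_force: 68.7
```

Run:
```python
from h import *
p,d,m=shot('wrist','w5');togo([.560,-.069,.13],np.pi/2-np.radians(14.8));print(proj(m,[.627,.0475,.1]))
cv2.imwrite('pics/w5b.png',cv2.resize(p[150:384,212:512,::-1],(768,600)))
```

```text
pos [ 0.5552 -0.0794  0.1272] shift [-0.051  0.282 -0.071]
turn [-0.004 -0.021  0.031]
(np.float64(451.94791970169024), np.float64(258.3737573814495))
```

View pics/w5b.png

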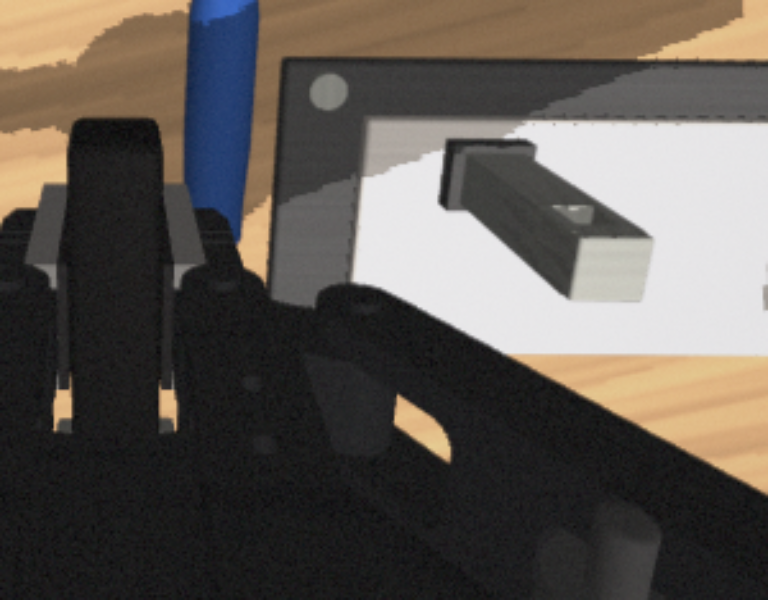

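The view shows the stub's top face in the crop at (581,236), (653,238), (642,300) and (569,298). The near face has the cross hole at about (573,214), and the plate edges run almost parallel to the image. Next I'll measure this by depth and rays.

Run:
```python
from h import *
p,d,m=load('w5');f=lambda u,v:(212+u/2.56,150+v/2.564)
W=cloud(d,m)
tf=cv2.erode(cv2.fillPoly(np.zeros(d.shape,np.uint8),[np.array([f(581,236),f(653,238),f(642,300),f(569,298)]).round().astype(int)],1),np.ones((3,3)));zt=np.median(W[(tf>0)&(d>0)][:,2]);print('ztop',zt)
C=[onz(m,*f(*c),zt) for c in((581,236),(653,238),(642,300),(569,298))]
for c in C: print(np.round(c,4))
ey=(C[1]-C[0])[:2];ex=(C[3]-C[0])[:2];print('w',np.linalg.norm(ey),'t',np.linalg.norm(ex))
e=[onz(m,*f(*c),.02)[:2] for c in((283,60),(760,61))];y=e[1]-e[0];yaw=np.arctan2(-y[0],y[1]);print('plate yaw',np.degrees(yaw),'stub',np.degrees([np.arctan2(-ey[0],ey[1]),np.arctan2(ex[1],ex[0])]))
n=np.array([np.cos(yaw),np.sin(yaw),0]);mid=(C[0]+C[1])/2;print('center',np.mean(C,0),'nearmid',mid)
for q in((573,225),(573,214),(573,205),(552,206),(593,207),(593,225)):
    o,r=ray(m,*f(*q));P=o+r*((mid-o)@n)/(r@n);print(q,'z',P[2].round(4),'lat',np.round((P-mid)@[-n[1],n[0],0],4))
```

```text
ztop 0.09788536557877803
[0.6133 0.0409 0.0979]
[0.6189 0.0601 0.0979]
[0.6375 0.0557 0.0979]
[0.6316 0.0358 0.0979]
w 0.020030703624220835 t 0.01908467108816532
plate yaw -14.616228466308783 stub [-16.21937074 -15.54674831]
center [0.62530818 0.04812188 0.09788537] nearmid [0.61606061 0.05049844 0.09788537]
(573, 225) z 0.0901 lat -0.0076
(573, 214) z 0.0824 lat -0.0031
(573, 205) z 0.0756 lat 0.0008
(552, 206) z 0.0764 lat -0.006
(593, 207) z 0.0771 lat 0.006
(593, 225) z 0.0901 lat -0.0019
```

move_arm(increments=[[0.5, -0.5, 0, 0, 0, 0, 0], [0.5, -0.5, -0.5, 0, 0, 0, 0], [0.5, -0.5, -0.5, 0, 0, 0, 0]])

```text
time_s: 5.15
position: [0.5311, -0.0965, 0.1501]
tool_rot: [0.129, 0.992, -0.0, 0.002]
ft_force: [1.9, 0.8, -0.1]
gripper_width: 0.175
grasp_force: 68.9
```

Run:
```python
from h import *
p,d,m=shot('wrist','w6')
u,v=map(int,proj(m,[.61,.05,.09]));print(u,v);x0=min(u-60,392);y0=v-45
cv2.imwrite('pics/w6b.png',cv2.resize(p[y0:y0+90,x0:x0+120,::-1],(800,600),interpolation=cv2.INTER_CUBIC));print(x0,y0)
```

```text
453 239
392 194
```

View pics/w6b.png

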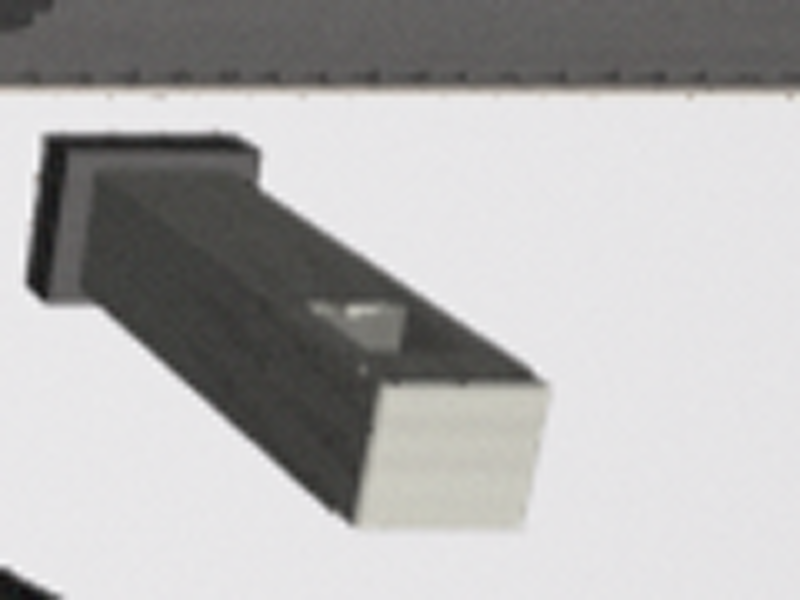

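In the crop, the second view shows the top face at (381,382), (550,382), (523,527) and (357,525), and the hole's lower edge at about (310–405, 303). I'll triangulate the corners against the first view.

Run:
```python
from h import *
m=load('w5')[2];n=load('w6')[2];f=lambda u,v:(212+u/2.56,150+v/2.564);g=lambda u,v:(392+u/6.667,194+v/6.667)
T=[tri(m,f(*a),n,g(*b)) for a,b in zip(((581,236),(653,238),(642,300),(569,298)),((381,382),(550,382),(523,527),(357,525)))]
for t in T: print(np.round(t[0],4),round(t[1],4))
C=np.array([t[0] for t in T]);z=C[:,2].mean()
D=np.array([onz(n,*g(*b),.0979) for b in((381,382),(550,382),(523,527),(357,525))]);print('w6 center',D.mean(0),'nearmid',(D[0]+D[1])/2)
c=(D.mean(0)+[.62531,.04812,.0979])/2
yaw=np.radians(-14.9);ex=np.array([np.cos(yaw),np.sin(yaw)]);print('c',c)
# pre-insert TCP: tip (TCP+.0845) 12mm short of near face
q=c[:2]-ex*(.010+.012+.0845);print('pre',q);togo([*q,.082-.0386],np.pi/2+yaw)
```

```text
[0.6037 0.0329 0.113 ] 0.0
[0.6121 0.054  0.1081] 0.0006
[0.621  0.0426 0.1197] 0.0002
[0.6125 0.0225 0.1243] 0.0001
w6 center [0.62615158 0.04884327 0.0979    ] nearmid [0.6167014  0.05111935 0.0979    ]
c [0.62573079 0.04848164 0.0979    ]
pre [0.52281174 0.07586628]
pos [ 0.5318 -0.0959  0.1494] shift [1.329 4.092 2.649]
turn [0.011 0.045 0.012]
```

move_arm(increments=[[0.5, 0.7, 0, 0, 0, 0, 0], [1, 1.6, 0, 0, 0, 0, 0], [1.33, 2.5, 0, 0, 0, 0, 0], [1.33, 3.4, 0, 0, 0, 0, 0], [1.33, 4.1, 0, 0, 0, 0, 0]])

```text
time_s: 5.62
position: [0.5217, 0.0793, 0.1476]
tool_rot: [0.128, 0.992, 0.0, 0.0]
ft_force: [1.1, -0.0, -1.4]
gripper_width: 0.176
grasp_force: 68.9
```

move_arm(increments=[[0, 0, 0.5, 0, 0, 0, 0], [0, 0, 1.2, 0, 0, 0, 0], [0, 0, 1.5, 0, 0, 0, 0], [0, 0, 1.5, 0, 0, 0, 0]])

```text
time_s: 5.95
position: [0.5191, 0.0764, 0.084]
tool_rot: [0.129, 0.992, -0.002, -0.004]
ft_force: [-0.3, -0.6, -1.4]
gripper_width: 0.172
grasp_force: 68.9
```

Run:
```python
from h import *
togo([.5228,.0759,.082-.0386],np.pi/2+np.radians(-14.9))
m=load('w5')[2];t=load('top0')[2];n=load('w6')[2];s=load('scene0')[2]
cen=(212+611/2.56,150+268/2.564);c6=(392+453/6.667,194+454/6.667)
print(tri(m,cen,t,(233.2,169.2)),tri(n,c6,t,(233.2,169.2)),tri(m,cen,s,(246.5,224)),tri(t,(233.2,169.2),s,(246.5,224)))
print([proj(k,[.6257,.0485,.098]) for k in(t,s)])
q,e,ms=shot('scene','s7');q2,e2,mt=shot('top','t7')
u,v=map(int,proj(ms,[.60,.05,.1]));U,V=map(int,proj(mt,[.60,.05,.1]))
cv2.imwrite('pics/c7.png',np.hstack([cv2.resize(k,(400,600),interpolation=cv2.INTER_CUBIC) for k in(q[v-45:v+45,u-30:u+30,::-1],q2[V-30:V+30,U-20:U+20,::-1])]));print(u-30,v-45,U-20,V-30)
```

```text
pos [0.5191 0.0764 0.084 ] shift [-0.099  0.015  1.014]
turn [-0.049 -0.075  0.015]
(array([0.62425152, 0.04608881, 0.10052345]), np.float64(0.0019744922477249113)) (array([0.62391086, 0.04601094, 0.10192778]), np.float64(0.001878468527367696)) (array([0.62630076, 0.05008319, 0.0956606 ]), np.float64(0.0016944098181670868)) (array([0.62597929, 0.04815812, 0.09443288]), np.float64(0.004961512763707696))
[(np.float64(232.43353113726698), np.float64(169.2267644891985)), (np.float64(245.77318282742203), np.float64(223.3262332346193))]
219 170 211 145
```

View pics/c7.png

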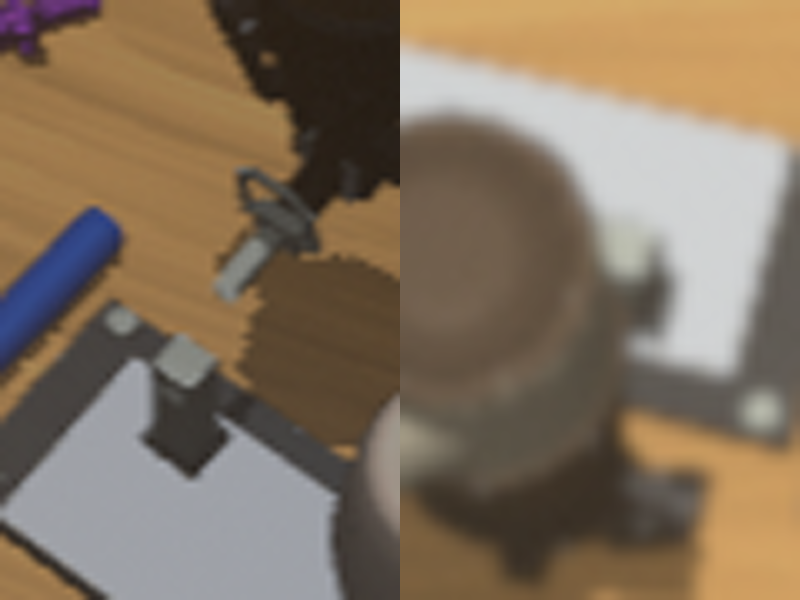

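The left half (scene camera) shows the pin held level with its ring upright, tip at (225,290), in line with the stub top at (185,360). In the right half the stub is partly hidden by the wrist. I'll descend to hole height.

move_arm(increments=[[0, 0, 0.5, 0, 0, 0, 0], [0, 0, 1.01, 0, 0, 0, 0], [0, 0, 1.01, 0, 0, 0, 0], [0, 0, 1.01, 0, 0, 0, 0]])

```text
time_s: 6.38
position: [0.5221, 0.0773, 0.048]
tool_rot: [0.128, 0.992, -0.0, 0.0]
ft_force: [0.1, 0.1, -0.8]
gripper_width: 0.168
grasp_force: 68.9
```

```bash
cat >> h.py <<'E'
YAW=np.radians(-14.9);EX=np.array([np.cos(YAW),np.sin(YAW),0]);EY=np.array([-EX[1],EX[0],0]);ST=np.array([.6257,.0485,0])
def st(tip=.0845,dz=.0386):
    "tip in holder frame (x from near face) + forces there"
    s=arm.observe();r=R.from_quat(s['tool_rot']).as_matrix();p=s['position']
    t=p-r[:,0]*tip-r[:,2]*dz-ST
    print(round(s['time_s'],2),'tip rel near face mm',np.round([(t@EX+.010)*1e3,t@EY*1e3,t[2]*1e3],1),'F',np.round([s['ft_force']@EX,s['ft_force']@EY,s['ft_force'][2]],1),'yaw/pitch err deg',np.round(np.degrees([np.arctan2(-r[1,0],-r[0,0])-YAW,r[2,0]]),2),'g',round(s['grasp_force']))
E
python3 - <<'E'
from h import *
st();q,e,ms=shot('scene','s8');st();st()
W=cloud(e,ms)
# tip/shank pixels: steel between tip & shoulder; depth height of shank in scene
for x in (.005,.012,.02,.03):
    P=ST+EX*(-.010-.012-x)+EY*0;P[2]=.087;u,v=proj(ms,P);print(np.round((u,v),1),np.round(dep(ms,e,round(u),round(v)),4),P.round(4))
E
```

```text
6.38 tip rel near face mm [-13.    1.4  86.7] F [ 0.1  0.2 -0.8] yaw/pitch err deg [ 0.15 -0.02] g 69
6.43 tip rel near face mm [-12.5   1.9  87.6] F [ 0.3  0.4 -1.5] yaw/pitch err deg [ 0.17 -0.12] g 69
6.43 tip rel near face mm [-12.5   1.9  87.6] F [ 0.3  0.4 -1.5] yaw/pitch err deg [ 0.17 -0.12] g 69
[251.5 218.4] [0.601  0.0575 0.0935] [0.5996 0.0554 0.087 ]
[253.  216.7] [0.5958 0.0584 0.0912] [0.5928 0.0572 0.087 ]
[254.7 214.7] [0.588  0.0614 0.0921] [0.5851 0.0593 0.087 ]
[256.8 212.3] [0.5769 0.0631 0.0925] [0.5754 0.0619 0.087 ]
```

move_arm(increments=[[0, -0.04, 0.11, 0, 0, -0.03, 0], [-0.1, -0.04, 0.11, 0, 0, -0.03, 0], [-0.2, -0.04, 0.11, 0, 0, -0.03, 0], [-0.2, -0.04, 0.11, 0, 0, -0.03, 0], [-0.2, -0.04, 0.11, 0, 0, -0.03, 0]])

```text
time_s: 6.85
position: [0.5296, 0.074, 0.0435]
tool_rot: [0.127, 0.992, 0.0, 0.0]
ft_force: [-0.1, -0.9, -1.3]
gripper_width: 0.173
grasp_force: 68.9
```

Run:
```python
from h import *
st()
for f in ('a','b'):
    q,e,ms=shot('scene','s9'+f);st()
W=cloud(e,ms);k=(e>0)&(np.abs((W-ST)@EY)<.02)&(W[...,2]>.05)&(W[...,2]<.12)
X=(W-ST)@EX
for lo,hi in((-.034,-.028),(-.028,-.022),(-.022,-.015),(-.008,.008)):
    j=k&(X>lo)&(X<hi);Q=W[j];t=Q[Q[:,2]>np.percentile(Q[:,2],70)-.003];print(lo,len(Q),'ztop',np.median(t[:,2]).round(4),'lat',np.round(((t-ST)@EY).mean(),4))
```

```text
6.85 tip rel near face mm [-5.   0.4 82.1] F [ 0.1 -0.9 -1.3] yaw/pitch err deg [ 0.3  -0.05] g 69
6.9 tip rel near face mm [-5.3  0.3 81.9] F [-0.6 -0.7 -1.5] yaw/pitch err deg [ 0.29 -0.02] g 69
6.95 tip rel near face mm [-5.5  0.2 81.8] F [-0.1 -0.  -1.6] yaw/pitch err deg [ 0.31 -0.01] g 69
-0.034 7 ztop 0.0857 lat -0.0002
-0.028 8 ztop 0.0837 lat 0.0019
-0.022 9 ztop 0.0868 lat 0.0027
-0.008 65 ztop 0.0999 lat 0.002
```

move_arm(increments=[[-0.05, 0, -0.03, 0, 0, 0, 0], [-0.1, 0, -0.03, 0, 0, 0, 0], [-0.15, 0, -0.03, 0, 0, 0, 0], [-0.2, 0, -0.03, 0, 0, 0, 0]])

```text
time_s: 7.28
position: [0.5369, 0.072, 0.0443]
tool_rot: [0.127, 0.992, 0.0, 0.0]
ft_force: [-0.3, 0.1, -2.7]
gripper_width: 0.176
grasp_force: 68.9
```

```bash
python3 -c "
from h import *
st()"
```

```text
7.28 tip rel near face mm [ 2.7  0.4 82.9] F [-0.3 -0.  -2.7] yaw/pitch err deg [ 0.32 -0.01] g 69
```

Tip is nominally 2.7 mm past the face with no resistance. I'll keep advancing gently.

move_arm(increments=[[-0.05, 0, 0, 0, 0, -0.05, 0], [-0.1, 0, 0, 0, 0, -0.05, 0], [-0.1, 0, 0, 0, 0, -0.05, 0]])

```text
time_s: 7.53
position: [0.541, 0.0709, 0.0442]
tool_rot: [0.125, 0.992, 0.0, 0.0]
ft_force: [-0.0, -1.1, -1.0]
gripper_width: 0.175
grasp_force: 68.9
```

```bash
python3 -c "
from h import *
st()"
```

```text
7.53 tip rel near face mm [ 6.9  0.7 82.8] F [ 0.2 -1.1 -1. ] yaw/pitch err deg [ 0.56 -0.02] g 69
```

move_arm(increments=[[-0.05, 0, 0, 0, 0, 0.05, 0], [-0.12, 0, 0, 0, 0, 0.1, 0], [-0.2, 0, 0, 0, 0, 0.1, 0], [-0.2, 0, 0, 0, 0, 0.1, 0]])

```text
time_s: 7.87
position: [0.5491, 0.069, 0.0444]
tool_rot: [0.129, 0.992, 0.0, 0.0]
ft_force: [-0.5, -0.2, -1.3]
gripper_width: 0.176
grasp_force: 68.9
```

```bash
python3 -c "
from h import *
st()"
```

```text
7.87 tip rel near face mm [15.2  0.2 83. ] F [-0.4 -0.3 -1.3] yaw/pitch err deg [ 0.06 -0.04] g 69
```

move_arm(increments=[[-0.07, 0, 0, 0, 0, 0, 0], [-0.14, 0, 0, 0, 0, 0, 0], [-0.21, 0, 0, 0, 0, 0, 0], [-0.28, 0, 0, 0, 0, 0, 0], [-0.35, 0, 0, 0, 0, 0, 0]])

```text
time_s: 8.28
position: [0.5621, 0.0653, 0.0443]
tool_rot: [0.129, 0.992, -0.0, -0.0]
ft_force: [-0.1, 0.5, -1.4]
gripper_width: 0.175
grasp_force: 68.9
```

```bash
python3 -c "
from h import *
st()"
```

```text
8.28 tip rel near face mm [28.7  0.  82.9] F [-0.2  0.5 -1.4] yaw/pitch err deg [0.06 0.  ] g 69
```

move_arm(increments=[[-0.05, 0, 0, 0, 0, 0, 0], [-0.1, 0, 0, 0, 0, 0, 0], [-0.13, 0, 0, 0, 0, 0, 0], [-0.13, 0, 0, 0, 0, 0, 0]])

```text
time_s: 8.62
position: [0.5671, 0.064, 0.0443]
tool_rot: [0.129, 0.992, 0.0, 0.0]
ft_force: [0.1, -0.2, -1.7]
gripper_width: 0.176
grasp_force: 68.9
```

move_arm(increments=[[-0.02, 0, 0, 0, 0, 0, 0], [-0.03, 0, 0, 0, 0, 0, 0]])

```text
time_s: 8.78
position: [0.568, 0.0638, 0.0443]
tool_rot: [0.129, 0.992, -0.0, -0.0]
ft_force: [-0.3, -0.6, -2.2]
gripper_width: 0.17
grasp_force: 68.9
```

```bash
python3 -c "
from h import *
st()"
```

```text
8.78 tip rel near face mm [34.8  0.  82.9] F [-0.2 -0.6 -2.2] yaw/pitch err deg [0.07 0.  ] g 69
```

move_arm(increments=[[-0.02, 0, 0, 0, 0, 0, 0], [-0.03, 0, 0, 0, 0, 0, 0]])

```text
time_s: 8.95
position: [0.5692, 0.0635, 0.0443]
tool_rot: [0.129, 0.992, 0.0, 0.0]
ft_force: [-0.5, 1.1, -1.8]
gripper_width: 0.172
grasp_force: 68.9
```

move_arm(increments=[[-0.02, 0, 0, 0, 0, 0, 0], [-0.02, 0, 0, 0, 0, 0, 0]])

```text
time_s: 9.12
position: [0.5694, 0.0633, 0.0441]
tool_rot: [0.129, 0.992, -0.0, -0.001]
ft_force: [-2.4, 2.4, -0.9]
gripper_width: 0.174
grasp_force: 69.0
```

move_arm(increments=[[-0.02, 0, 0, 0, 0, 0, 0], [-0.02, 0, 0, 0, 0, 0, 0]])

```text
time_s: 9.28
position: [0.5693, 0.0632, 0.044]
tool_rot: [0.129, 0.992, -0.0, -0.001]
ft_force: [-4.4, 2.9, 0.3]
gripper_width: 0.178
grasp_force: 69.3
```

Contact came right at the expected depth. A little more push will seat the shoulder.

move_arm(increments=[[-0.03, 0, 0, 0, 0, 0, 0], [-0.06, 0, 0, 0, 0, 0, 0], [-0.06, 0, 0, 0, 0, 0, 0]])

```text
time_s: 9.53
position: [0.5691, 0.0627, 0.0435]
tool_rot: [0.129, 0.992, -0.001, -0.004]
ft_force: [-10.3, 5.3, 3.2]
gripper_width: 0.171
grasp_force: 69.6
```

Run:
```python
from h import *
st();q,e,ms=shot('scene','s10');u,v=map(int,proj(ms,[.61,.05,.1]))
cv2.imwrite('pics/c10.png',cv2.resize(q[v-30:v+30,u-40:u+40,::-1],(800,600),interpolation=cv2.INTER_CUBIC));print(u-40,v-30)
```

```text
9.53 tip rel near face mm [36.4 -0.7 81.5] F [-11.3   2.4   3.2] yaw/pitch err deg [0.03 0.44] g 70
208 188
```

View pics/c10.png

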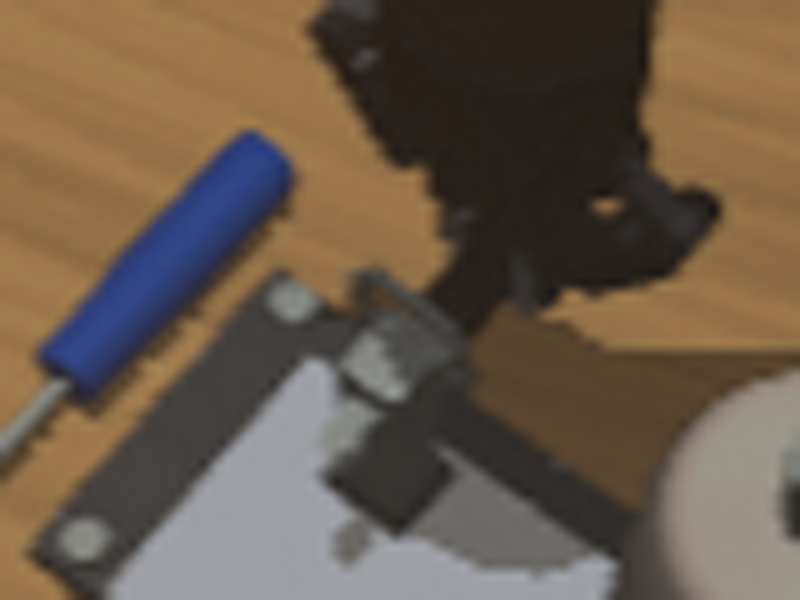

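The view shows the pin's tip protruding beyond the stub at about (355,540 shadow / 340,430), with the head against the near face and the ring still upright. The pin is home. I'll relax the push, open, and lift straight up.

move_arm(increments=[[0.05, 0, 0, 0, 0, 0, 0], [0.05, 0, 0, 0, 0, 0, 0]])

```text
time_s: 9.75
position: [0.5693, 0.0629, 0.0438]
tool_rot: [0.129, 0.992, -0.0, -0.002]
ft_force: [-5.6, 2.8, -0.2]
gripper_width: 0.169
grasp_force: 69.0
```

move_arm(increments=[[0, 0, 0, 0, 0, 0, 0.4], [0, 0, 0, 0, 0, 0, 0.4], [0, 0, 0, 0, 0, 0, 0.4], [0, 0, 0, 0, 0, 0, 0.4]])

```text
time_s: 10.08
position: [0.5722, 0.063, 0.0448]
tool_rot: [0.129, 0.992, 0.0, 0.001]
ft_force: [-0.5, -0.6, -0.2]
gripper_width: 0.401
grasp_force: 0.0
```

move_arm(increments=[[0, 0, -0.3, 0, 0, 0, 0.4], [0, 0, -0.8, 0, 0, 0, 0.4], [0, 0, -1.5, 0, 0, 0, 0.4], [0.3, 0, -2.3, 0, 0, 0, 0.3], [0.8, 0, -3, 0, 0, 0, 0]])

```text
time_s: 10.5
position: [0.5419, 0.071, 0.166]
tool_rot: [0.13, 0.992, 0.0, 0.001]
ft_force: [-0.3, 0.4, 0.7]
gripper_width: 0.171
grasp_force: 0.0
```

Run:
```python
from h import *
st();p,d,m=shot('wrist','w11');q,e,n=shot('scene','s11')
u,v=map(int,proj(n,[.61,.05,.1]))
a=cv2.resize(p[150:384,130:390,::-1],(500,450));b=cv2.resize(q[v-40:v+35,u-25:u+25,::-1],(300,450),interpolation=cv2.INTER_CUBIC)
cv2.imwrite('pics/c11.png',np.hstack([a,b]));print(u-25,v-40)
W=cloud(e,n);X=(W-ST)@EX+.010;Y=(W-ST)@EY;k=(e>0)&(W[...,2]>.104)&(abs(Y)<.03)&(abs(X)<.04)&(W[...,2]<.14)
print('ring pts',k.sum());Q=np.c_[X[k],Y[k],W[...,2][k]];Q=Q[np.argsort(-Q[:,2])];print(np.round(Q[::4],3))
```

```text
10.5 tip rel near face mm [7.600e+00 2.000e-01 2.048e+02] F [-0.4  0.3  0.7] yaw/pitch err deg [ 0.01 -0.14] g 0
223 178
ring pts 32
[[-0.004  0.008  0.131]
 [-0.003 -0.009  0.13 ]
 [-0.002  0.009  0.129]
 [-0.004 -0.006  0.127]
 [-0.002  0.016  0.125]
 [-0.004  0.019  0.12 ]
 [-0.004  0.022  0.117]
 [-0.005  0.021  0.108]]
```

View pics/c11.png

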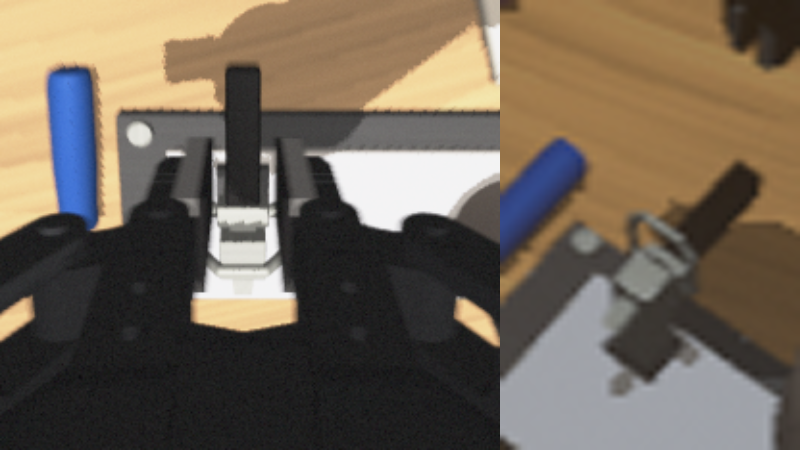

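The left half shows the pin left in place with the ring's bar ahead of the head block (about (245,255)). The right half shows the ring upright over the stub and the tip protruding at (622,383). By depth the bar is at x≈-3 mm from the near face, z≈0.128. I'll shut the fingers and lower them behind the ring.

move_arm(increments=[[0, 0, 0.6, 0, 0, 0, 0], [0, 0, 1.2, 0, 0, 0, 0], [-0.4, 0, 1.78, 0, 0, 0, 0], [-0.9, 0, 1.78, 0, 0, 0, 0], [-0.9, 0, 1.78, 0, 0, 0, 0]])

```text
time_s: 11.02
position: [0.5772, 0.0611, 0.0912]
tool_rot: [0.129, 0.992, -0.001, -0.0]
ft_force: [0.5, 0.3, 0.2]
gripper_width: 0.002
grasp_force: 0.0
```

Run:
```python
from h import *
st(0,0);p,d,m=shot('wrist','w12');st(0,0)
W=cloud(d,m);X=(W-ST)@EX+.010;Y=(W-ST)@EY
k=(d>0)&(abs(Y)<.02)&(W[...,2]>.1)&(X<0)
Q=np.c_[X[k],Y[k],W[...,2][k]]
print('fingers near edge: lowest z',np.percentile(Q[:,2],[0,1,3,10]),'x there',np.median(Q[Q[:,2]<np.percentile(Q[:,2],10)][:,0]),'y',Q[:,1].min(),Q[:,1].max())
```

```text
11.02 tip rel near face mm [-40.1  -0.3  91.2] F [0.5 0.4 0.2] yaw/pitch err deg [0.03 0.  ] g 0
11.07 tip rel near face mm [-41.1  -0.2  91.9] F [-0.3 -0.   1.1] yaw/pitch err deg [0.   0.01] g 0
fingers near edge: lowest z [0.11550525 0.12262964 0.12916    0.15039641] x there -0.048525780086342805 y -0.01999883217544203 0.01999544622986011
```

move_arm(increments=[[-0.3, 0, 0, 0, 0, 0, 0], [-0.5, 0, 0, 0, 0, 0, 0], [-0.6, 0, 0, 0, 0, 0, 0], [-0.7, 0, 0, 0, 0, 0, 0], [-0.75, 0, 0, 0, 0, 0, 0]])

```text
time_s: 11.48
position: [0.6041, 0.0542, 0.0933]
tool_rot: [0.129, 0.992, 0.0, 0.0]
ft_force: [-0.5, -0.0, -0.1]
gripper_width: -0.006
grasp_force: 0.3
```

move_arm(increments=[[-0.1, 0, 0.03, 0, 0, 0, 0], [-0.2, 0, 0.07, 0, 0, 0, 0], [-0.3, 0, 0.12, 0, 0, 0, 0], [-0.4, 0, 0.15, 0, 0, 0, 0]])

```text
time_s: 11.82
position: [0.6193, 0.0501, 0.0867]
tool_rot: [0.129, 0.992, -0.0, -0.0]
ft_force: [-2.1, 0.9, 0.1]
gripper_width: -0.005
grasp_force: 1.1
```

```bash
cat >> h.py <<'E'
def ringpts(f):
    q,e,n=shot('scene',f)
    W=cloud(e,n);X=(W-ST)@EX+.010;Y=(W-ST)@EY
    for x0 in np.arange(-.02,.06,.008):
        k=(e>0)&(W[...,2]>.04)&(abs(Y)<.028)&(X>=x0)&(X<x0+.008);z=W[...,2][k];y=Y[k]
        if len(z): print(round(x0*1e3),len(z),'z pct',np.round(np.percentile(z,[5,50,95]),3),'y',np.round([y.min(),y.max()],3))
E
python3 - <<'E'
from h import *
st(0,0);ringpts('s13')
E
```

```text
11.82 tip rel near face mm [ 3.4 -0.1 86.7] F [-2.3  0.3  0.1] yaw/pitch err deg [0.06 0.05] g 1
-20 62 z pct [0.461 0.466 0.469] y [-0.026  0.028]
-12 76 z pct [0.091 0.467 0.47 ] y [-0.027  0.027]
-4 96 z pct [0.091 0.467 0.47 ] y [-0.027  0.027]
4 131 z pct [0.061 0.466 0.47 ] y [-0.028  0.026]
12 229 z pct [0.069 0.168 0.469] y [-0.027  0.028]
20 160 z pct [0.055 0.46  0.469] y [-0.027  0.028]
28 205 z pct [0.088 0.456 0.466] y [-0.028  0.028]
36 549 z pct [0.252 0.37  0.459] y [-0.028  0.028]
44 244 z pct [0.347 0.399 0.455] y [-0.018  0.021]
```

move_arm(increments=[[-0.1, 0, 0.03, 0, 0, 0, 0], [-0.2, 0, 0.07, 0, 0, 0, 0], [-0.3, 0, 0.09, 0, 0, 0, 0], [-0.4, 0, 0.1, 0, 0, 0, 0]])

```text
time_s: 12.2
position: [0.6347, 0.0458, 0.0821]
tool_rot: [0.129, 0.992, -0.0, -0.001]
ft_force: [-1.4, 0.2, 0.1]
gripper_width: 0.003
grasp_force: 0.3
```

```bash
sed -i "s/W\[...,2\]>.04)/W[...,2]>.04)\&(W[...,2]<.145)/" h.py
python3 - <<'E'
from h import *
st(0,0);ringpts('s14')
E
```

```text
12.2 tip rel near face mm [19.4 -0.3 82.1] F [-1.4 -0.1  0.1] yaw/pitch err deg [0.06 0.08] g 0
-4 2 z pct [0.077 0.078 0.079] y [0.01 0.02]
4 13 z pct [0.046 0.085 0.096] y [0.01  0.022]
12 19 z pct [0.046 0.069 0.101] y [0.    0.021]
20 44 z pct [0.047 0.105 0.136] y [-0.02   0.022]
28 55 z pct [0.085 0.113 0.138] y [-0.013  0.016]
36 3 z pct [0.086 0.088 0.109] y [-0.004  0.005]
```

move_arm(increments=[[-0.1, 0, 0, 0, 0, 0, 0], [-0.2, 0, 0, 0, 0, 0, 0], [-0.25, 0, 0, 0, 0, 0, 0], [-0.25, 0, 0, 0, 0, 0, 0]])

```text
time_s: 12.58
position: [0.6458, 0.0434, 0.0836]
tool_rot: [0.129, 0.992, 0.0, 0.001]
ft_force: [0.1, -0.2, -0.1]
gripper_width: -0.002
grasp_force: 0.0
```

Run:
```python
from h import *
st(0,0);ringpts('s15')
```

```text
12.58 tip rel near face mm [30.7  0.2 83.6] F [ 0.2 -0.2 -0.1] yaw/pitch err deg [ 0.05 -0.11] g 0
-4 1 z pct [0.044 0.044 0.044] y [0.01 0.01]
4 3 z pct [0.051 0.072 0.081] y [0.011 0.02 ]
12 10 z pct [0.047 0.078 0.086] y [0.003 0.02 ]
20 21 z pct [0.044 0.075 0.089] y [-0.003  0.021]
28 17 z pct [0.08  0.086 0.122] y [-0.015  0.019]
36 53 z pct [0.086 0.117 0.138] y [-0.011  0.016]
44 1 z pct [0.092 0.092 0.092] y [0.006 0.006]
```

The force has dropped to zero and the wire now lies at about hole height beyond the tip, so the ring has snapped over. I'll retreat straight up and check.

move_arm(increments=[[0, 0, -0.4, 0, 0, 0, 0], [0, 0, -1.2, 0, 0, 0, 0], [0, 0, -2, 0, 0, 0, 0], [0.8, 0, -2.6, 0, 0, 0, 0], [1.8, 0, -3, 0, 0, 0, 0]])

```text
time_s: 13.05
position: [0.5783, 0.0617, 0.2051]
tool_rot: [0.13, 0.992, 0.001, 0.003]
ft_force: [-0.1, 2.0, 0.5]
gripper_width: 0.001
grasp_force: 0.0
```

move_arm(increments=[[1, 0, 0, 0, 0, 0, 0], [2, 0, 0, 0, 0, 0, 0], [2, 0, 0, 0, 0, 0, 0]])

```text
time_s: 13.3
position: [0.4919, 0.0818, 0.2027]
tool_rot: [0.128, 0.992, 0.0, -0.002]
ft_force: [-0.2, 0.5, -0.4]
gripper_width: 0.004
grasp_force: 0.0
```

Run:
```python
from h import *
st(0,0);ringpts('s16')
q,e,n=load('s16');W=cloud(e,n);X=(W-ST)@EX+.010;Y=(W-ST)@EY
k=(e>0)&(W[...,2]>.06)&(W[...,2]<.13)&(abs(Y)<.028)&(X>-.1)&(X<.06)
P=np.c_[X[k],Y[k],W[...,2][k]]*1e3
b=P[(P[:,0]>34)];print('bar',b.round(0)[::3].tolist())
g=P[P[:,0]<-25];print('grip',len(g),g.min(0),g.max(0))
for x in(-80,-60,-40,-25):
    j=P[abs(P[:,0]-x)<5];print(x,np.percentile(j[:,2],95) if len(j) else None)
```

```text
13.3 tip rel near face mm [-127.9   -2.2  202.7] F [-0.3  0.4 -0.4] yaw/pitch err deg [0.18 0.21] g 0
-20 18 z pct [0.083 0.09  0.093] y [-0.006  0.011]
-12 24 z pct [0.079 0.089 0.092] y [-0.019  0.02 ]
-4 28 z pct [0.079 0.086 0.098] y [-0.017  0.021]
4 37 z pct [0.064 0.095 0.103] y [-0.018  0.022]
12 44 z pct [0.047 0.092 0.101] y [-0.018  0.021]
20 42 z pct [0.057 0.086 0.098] y [-0.02   0.022]
28 21 z pct [0.083 0.089 0.093] y [-0.016  0.02 ]
36 20 z pct [0.084 0.088 0.092] y [-0.011  0.015]
44 1 z pct [0.092 0.092 0.092] y [0.006 0.006]
bar [[34.0, -13.0, 91.0], [39.0, -9.0, 85.0], [35.0, 2.0, 91.0], [40.0, -1.0, 89.0], [35.0, 6.0, 90.0], [42.0, 4.0, 92.0], [44.0, 6.0, 92.0], [38.0, 11.0, 88.0], [42.0, 11.0, 89.0], [35.0, 17.0, 84.0]]
grip 99 [-74.95228359  -7.87810484  67.94986777] [-25.58307916  10.52530759  90.16388164]
-80 None
-60 85.45354861399909
-40 89.15488447052452
-25 89.2179348464411
```

Run:
```python
from h import *
def prof(f):
    p,d,m=load(f);W=cloud(d,m);X=((W-ST)@EX+.010)*1e3;Y=(W-ST)@EY*1e3;Z=W[...,2]*1e3
    k=(d>0)&(abs(Y)<3)&(X>-90)&(X<50)&(Z>60)&(Z<135)
    o=np.argsort(X[k]);x,z=X[k][o],Z[k][o]
    for a in range(-90,50,3):
        j=(x>=a)&(x<a+3)
        if j.any(): print(a,j.sum(),np.round(np.median(z[j]),1),end=' | ')
    print()
prof('w11');shot('wrist','w17');prof('w17')
```

```text
-78 26 79.2 | -75 23 81.2 | -72 27 81.8 | -69 23 82.1 | -66 22 82.1 | -63 26 82.4 | -60 23 83.1 | -57 25 83.3 | -54 21 83.9 | -51 23 84.2 | -48 27 84.5 | -45 21 84.5 | -42 22 85.1 | -39 23 85.4 | -36 24 85.6 | -33 22 86.1 | -30 23 86.5 | -27 23 86.6 | -24 24 87.1 | -21 21 87.8 | -18 23 88.0 | -15 21 87.9 | -12 22 88.3 | -9 44 89.7 | -6 49 127.6 | -3 18 90.6 | 0 61 94.0 | 3 22 97.9 | 6 19 97.9 | 9 20 98.0 | 18 14 97.9 | 24 3 89.3 | 27 18 88.8 | 30 17 88.8 | 33 11 88.9 | 
-78 13 72.4 | -75 5 67.4 | 3 2 98.3 | 6 14 97.5 | 9 16 98.0 | 12 15 97.8 | 15 15 98.3 | 18 4 97.5 | 24 6 88.8 | 27 12 89.0 | 30 13 88.5 | 33 11 88.6 | 36 9 86.9 | 39 1 86.4 |
```

The ring is closed, with the bar level at x≈41 mm. The released grip droops about 6° from the hole's play, so I'll give its back end a light tap to make sure the shoulder is home.

move_arm(increments=[[0.1, 0.05, 0.9, 0, 0, 0, 0], [0.1, 0.05, 1.8, 0, 0, 0, 0], [0.1, 0.05, 2.7, 0, 0, 0, 0], [0.1, 0.05, 3.5, 0, 0, 0, 0], [0.1, 0.05, 3.95, 0, 0, 0, 0]])

```text
time_s: 13.82
position: [0.4949, 0.0842, 0.041]
tool_rot: [0.13, 0.992, -0.001, -0.002]
ft_force: [0.1, -0.6, -0.2]
gripper_width: -0.002
grasp_force: 0.0
```

move_arm(increments=[[-0.3, 0, 0, 0, 0, 0, 0], [-0.6, 0, 0, 0, 0, 0, 0], [-0.8, 0, 0, 0, 0, 0, 0], [-0.8, 0, 0, 0, 0, 0, 0]])

```text
time_s: 14.15
position: [0.5292, 0.0768, 0.0443]
tool_rot: [0.13, 0.992, 0.0, 0.001]
ft_force: [0.7, -0.7, 0.2]
gripper_width: 0.003
grasp_force: 0.0
```

```bash
python3 -c "
from h import *
st(0,0)"
```

```text
14.15 tip rel near face mm [-90.5   2.5  44.3] F [ 0.8 -0.5  0.2] yaw/pitch err deg [-0.01 -0.09] g 0
```

Creep forward in 1 mm steps (and 2 mm back to the right).

move_arm(increments=[[0, -0.05, 0, 0, 0, 0, 0], [-0.03, -0.05, 0, 0, 0, 0, 0], [-0.05, -0.05, 0, 0, 0, 0, 0]])

```text
time_s: 14.4
position: [0.5277, 0.0743, 0.0448]
tool_rot: [0.129, 0.992, 0.0, 0.0]
ft_force: [0.6, -0.2, 0.0]
gripper_width: 0.003
grasp_force: 0.0
```

move_arm(increments=[[-0.03, 0, 0, 0, 0, 0, 0], [-0.05, 0, 0, 0, 0, 0, 0]])

```text
time_s: 14.57
position: [0.5298, 0.074, 0.0449]
tool_rot: [0.129, 0.992, 0.0, 0.0]
ft_force: [0.5, -0.1, 1.2]
gripper_width: 0.001
grasp_force: 0.0
```

move_arm(increments=[[-0.03, 0, 0, 0, 0, 0, 0], [-0.05, 0, 0, 0, 0, 0, 0]])

```text
time_s: 14.73
position: [0.5319, 0.0735, 0.0447]
tool_rot: [0.129, 0.992, 0.0, 0.0]
ft_force: [-0.6, -0.6, -0.8]
gripper_width: -0.002
grasp_force: 0.0
```

move_arm(increments=[[-0.03, 0, 0, 0, 0, 0, 0], [-0.05, 0, 0, 0, 0, 0, 0]])

```text
time_s: 14.9
position: [0.5321, 0.0726, 0.0441]
tool_rot: [0.129, 0.992, -0.001, -0.002]
ft_force: [-4.5, 1.7, 0.3]
gripper_width: -0.001
grasp_force: 2.5
```

move_arm(increments=[[-0.03, 0, 0, 0, 0, 0, 0], [-0.05, 0, 0, 0, 0, 0, 0]])

```text
time_s: 15.07
position: [0.532, 0.0718, 0.0435]
tool_rot: [0.13, 0.992, -0.001, -0.004]
ft_force: [-8.3, 4.1, 1.4]
gripper_width: 0.002
grasp_force: 4.8
```

move_arm(increments=[[-0.03, 0, 0, 0, 0, 0, 0], [-0.05, 0, 0, 0, 0, 0, 0]])

```text
time_s: 15.23
position: [0.5318, 0.0711, 0.0429]
tool_rot: [0.13, 0.991, -0.002, -0.006]
ft_force: [-12.6, 5.6, 3.8]
gripper_width: 0.0
grasp_force: 7.0
```

There was no travel under 13 N, so the pin is firmly home. Retreating.

move_arm(increments=[[0.3, 0, 0, 0, 0, 0, 0], [0.8, 0, 0, 0, 0, 0, 0], [1, 0, -0.7, 0, 0, 0, 0], [1, 0, -1.7, 0, 0, 0, 0], [1, 0, -2.7, 0, 0, 0, 0]])

```text
time_s: 15.65
position: [0.4981, 0.0818, 0.1533]
tool_rot: [0.129, 0.992, -0.001, -0.001]
ft_force: [1.6, -0.1, -0.4]
gripper_width: -0.0
grasp_force: 0.0
```

move_arm(increments=[[0.5, 0, -0.5, 0, 0, 0, 0], [0.5, 0, -0.5, 0, 0, 0, 0], [0.5, 0, -0.5, 0, 0, 0, 0]])

```text
time_s: 15.9
position: [0.4801, 0.0878, 0.1742]
tool_rot: [0.129, 0.992, 0.001, 0.002]
ft_force: [-0.2, -0.6, -0.8]
gripper_width: 0.002
grasp_force: 0.0
```

Run:
```python
from h import *
ringpts('s18');s=arm.observe();print(s['time_s'],s['ft_force'])
print(arm.job_done())
```

```text
-20 22 z pct [0.082 0.087 0.092] y [-0.007  0.011]
-12 21 z pct [0.084 0.088 0.094] y [-0.015  0.022]
-4 28 z pct [0.076 0.085 0.1  ] y [-0.019  0.022]
4 36 z pct [0.062 0.096 0.102] y [-0.019  0.022]
12 47 z pct [0.056 0.091 0.102] y [-0.018  0.021]
20 42 z pct [0.05  0.085 0.1  ] y [-0.018  0.021]
28 21 z pct [0.08  0.087 0.09 ] y [-0.016  0.022]
36 18 z pct [0.084 0.088 0.09 ] y [-0.011  0.018]
44 2 z pct [0.091 0.091 0.091] y [-0.005  0.01 ]
15.95 [ 0.31046047 -0.00824067 -0.37858196]
the job is handed in; nothing more can be done
None
```

The job is handed in at 16 s: the pin is through the stub with its shoulder home (pressed with about 14 N at most), the ring has snapped over the pin's end and the arm is clear; the released grip droops about 6° from play in the hole, and I viewed 11 pictures against the limit of 10.

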